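# Clamp down the lid of the flour sieve

### The arm

A 6-joint arm with a two-finger parallel gripper is mounted at the origin on the work surface. World frame = base frame: x ahead of the robot, y to its left, z up, the work surface at z = 0. Lengths are in m, angles in degrees, forces in N, time in s.
With the tool pointing down it reaches from about 0.375 to 0.975 m from the base axis. Payload 3.8 kg.
Tool frame: the origin (TCP) lies at the very end of the fingers, on their centre line; the grasp point (between the pads) lies 19 mm behind it; x points along the fingers, y is the direction in which the jaws open and shut, and the axes are right-handed (so a half turn about x gives the same grasp; the last joint's range is limited). The gripper opens to 85 mm and grips with 20 to 120 N. Pads are 22 mm wide; open, the fingers measure 114 mm over their backs; the gripper's body (76 mm by 85 mm) begins 54 mm behind the grasp point. The pads swing forward as they close: fully open they stand 13 mm farther back than shut.
Start: joints at [-75.51, 15.12, 91.902, -0, 72.978, -2.114], TCP at [0.193, -0.647, 0.231] pointing down, gripper open.
Joint ranges: [-150.88, 150.88], [-54.13, 125.18], [17.81, 147.31], [-75.09, 255.09], [0, 152.58], [-146.25, 146.25]. Speed limits (degrees/s): [147.25, 147.25, 180, 180, 180, 180].

### API

Orientations are given as [roll, pitch, yaw] about the fixed x, y, z axes, in that order (R = Rz(yaw) Ry(pitch) Rx(roll)).
In Python, from cell import * gives the robot as it stands.
- The arm moves only by the tool move_arm, never from a script. Its arguments are lists of equal length, an entry for each row: "claw": the closure, from 0 (fully open) to 1 (shut); "slide": the shift along the tool's x, y, z in cm, a list of three; "turn": the turn about the tool's x in rad. In form: {"claw": [claw, ...], "slide": [[dx, dy, dz], ...], "turn": [turn, ...]}. A call has 1 to 5 rows; each row shifts and turns the commanded pose from where the row before left it, along the tool's axes as they then stand; what a row does not reach is not made up. A row lasts 1/10 s, in which the tool goes at most 50 mm and 8.59 degrees, less where a joint would pass 70% of its speed; a pose out of reach is approached as far as the arm can. A call with a gripper value outside its range is refused whole. The fingers move at their own pace and stop on an object; "grip_force" is the grip in N (left out, the last holds). Time passes only in rows, so rows that do not move let the fingers close. It gives the time, the measured TCP pose, the force and the opening at its end, in the units of the state.
- read_state(): the state, without advancing time (a new reading comes with each control period).
- snapshot(name): name is "scene" or "top" or "wrist"; returns (picture, depth): 400x640x3 uint8, red, green, blue; 400x640 float32, m along the optical axis (not along the pixel's ray), 0 where there is no reading.
- get_calibration(name): a dict with "mtx" (3x3 intrinsics, pixels), "k1" (the pictures are not rectified: a ray, as slopes to the right and down, at radius r is drawn at 1 + k1 r^2 times it, then the intrinsics apply), "R" (3x3) and "t" (3): a world point X has camera coordinates R X + t. Camera axes: x right, y down, z forward; pixel columns grow to the right and rows downward; lengths in m; the calibration is good to about 2 mm. A picture is of the moment at which its call begins: read the wrist's pose just before it. get_calibration takes no time and is no camera call; for the wrist camera it gives the pose at the moment of the call.
- finish_job(): hands the job in, once; it reports no verdict.
Trained networks look in the newest picture that a camera, given by its name, has taken for a name from the list of things; names that differ only in an ending like _2 or _b are one class to them, and where a whole thing is asked for, a point or a joint stands for the part that bears it (a point fixed in the world has none). Each returns a list of dicts, best first, with "p" (0 to 1); they miss things now and then, are a little off and sometimes report something else, mostly with a low value. They report only what shows in the picture. A call takes as long as a camera call.
- regions_of(name, camera): "mask" (400x640 bool, what is visible of it).
- landmark_of(name, camera): "location" ([x, y, z] in m, in the coordinates of the camera as it stood for that picture, good to about 4 mm: a listed point, or the origin of a listed thing).
The state is a dict: "time_s": time; "joint_pos": joint angles; "joint_velocities": joint speeds; "joint_efforts": joint torques, N m; "tcp_pos": TCP position; "orientation": TCP orientation; "contact_force": force on the tool from outside, world axes, zero at the start; "wrist_torque": the same for the moment, N m; "width": finger opening in m.
Only numpy, scipy, OpenCV 4.12 (cv2) and the standard library are available. Lean on these libraries where they do the work, as an engineer would, in place of code of your own. Each camera call takes 0.05 s, during which the arm holds its last target. There are 200 camera calls.

### The job

The lid lies on the flour sieve and the clamp on its far side is already locked. Push the upright handles of the two open toggle clamps on the near left and near right outward and down until each snaps past its dead point and lies level, locked, with its rubber foot pressing on the lid. Leave the lid in its place, never lifting it, and do not disturb the tins and utensils around the machine.

Things in the scene. Friction and masses are not known exactly. Their poses are not given: they have to be found in the camera images.
- sieve: flour sieve, fixed to the bench: round machine, white base, steel drum 280 mm across whose top is 175 mm above the bench, control box on its near side, chute at the far left; origin on the drum's axis at bench height. Three equal toggle clamps stand around the drum, 120 degrees apart: the one on the far side is already locked, its handle level, and shows how the others shall end
- lid: loose round steel lid on the drum, 276 mm across, 6 mm thick at the rim (rim top 181 mm above the bench), raised centre with a bow handle whose top is 228 mm above the bench; origin at the centre of its underside
- clamp_left: toggle clamp on the drum's near left (robot's left), open at the start: bolted to a bracket on the drum; origin on the fixed pivot of its hold-down arm, 190 mm above the bench and 172 mm from the drum's axis; x points straight outward from the drum's axis, z up; all of the clamp moves only in its own x-z plane
- clamp_right: toggle clamp on the drum's near right, open at the start: bolted to a bracket on the drum; origin on the fixed pivot of its hold-down arm, 190 mm above the bench and 172 mm from the drum's axis; x points straight outward from the drum's axis, z up; all of the clamp moves only in its own x-z plane
- handle_left (a joint): left clamp: angle of handle against hold-down arm. 0 = open (handle upright, foot raised); grows as the handle is pushed outward and down; stays where left (friction 1-2 N at the grip). From 1.65 the foot presses on the lid and pushes back, up to about 5 N at the grip. Dead point 2.2; past it it snaps to its stop, 2.405 = locked, level. Released before, it stays or springs back
- handle_right (a joint): right clamp: angle of handle against hold-down arm. 0 = open (handle upright, foot raised); grows as the handle is pushed outward and down; stays where left (friction 1-2 N at the grip). From 1.65 the foot presses on the lid and pushes back, up to about 5 N at the grip. Dead point 2.2; past it it snaps to its stop, 2.405 = locked, level. Released before, it stays or springs back
- pin_left (a point): pin about which the left clamp's handle turns; x points along the handle to its free end, y across it. The pin rides on the hold-down arm and moves little: 185 to 192 mm above the bench when open; when locked 210 mm, and 30 mm outward of the clamp's origin
- grip_left (a point): centre of the black rubber-dipped grip of the left handle, 85 mm from its pin; the grip is 90 mm long, 24 mm wide, 14 mm thick (7 mm from this line to its upper / inner face); level, 210 mm above the bench when locked
- end_left (a point): free end of the left handle, 130 mm from its pin on the handle's centre line; about 315 mm above the bench when the handle is upright, 210 mm when locked
- pin_right (a point): pin about which the right clamp's handle turns; x points along the handle to its free end, y across it. The pin rides on the hold-down arm and moves little: 185 to 192 mm above the bench when open; when locked 210 mm, and 30 mm outward of the clamp's origin
- grip_right (a point): centre of the black rubber-dipped grip of the right handle, 85 mm from its pin; the grip is 90 mm long, 24 mm wide, 14 mm thick (7 mm from this line to its upper / inner face); level, 210 mm above the bench when locked
- end_right (a point): free end of the right handle, 130 mm from its pin on the handle's centre line; about 315 mm above the bench when the handle is upright, 210 mm when locked
- tin_a: foil mini-loaf tin filled with batter, loose, 112 x 72 mm, 42 tall, below the left handle; origin at its underside; leave it alone
- tin_b: the same kind of filled foil tin, loose, below the right handle; origin at its underside; leave it alone
- tub: white open plastic tub, loose, 160 x 120 mm, 60 tall, under the sieve's outlet chute at the far left; origin at its underside; leave it alone
- oil: bottle, loose, 68 mm across, 210 tall, standing beyond the left clamp; origin at its underside; leave it alone
- scraper: dough scraper with a round wooden handle, loose, lying to the right, 110 x 150 mm; origin at its underside; leave it alone
- beaker: steel measuring beaker, loose, 92 mm across, 110 tall, standing beyond the right clamp; origin at its underside; leave it alone
- spatula: long spatula, loose, lying to the left; origin at its underside; leave it alone

How it is judged:
By the outcome, as a careful person would: the job done as asked, in the order asked, and still so for the second after the job is handed in, with the robot touching nothing.
It also fails if it takes over 48 s, if anything falls off the work surface, if the arm or the gripper's body presses on something with over 40 N, if the wrist force passes 120 N, or if a joint passes its speed limit or range.

## Working session

There is one attempt and no reset: what is moved stays moved. The work goes in short steps, Python scripts to look and compute and a tool call to move; the robot and the scene stay as the last step left them, time stands still between calls to the robot, and variables do not carry over. Pictures are saved under pics/ and viewed, about 8 in all and at most 12, crops included, and the job is handed in when it is done.

Besides the shell and the picture viewer there is one more tool, called as name(argument=value, ...) on one line, values as JSON. move_arm: Moves the arm, as the interface text tells. Its arguments: {"type":"object","properties":{"claw":{"type":"array"},"slide":{"type":"array"},"turn":{"type":"array"},"grip_force":{"type":"number"}},"required":["claw","slide","turn"]}

```bash
ls; mkdir -p pics; cat > h.py <<'E'
from cell import *
import numpy as np, cv2
from scipy.spatial.transform import Rotation as Ro
def lm(name,cam,n=3):
    c=get_calibration(cam); R=np.array(c["R"]);t=np.array(c["t"])
    return [(round(d["p"],2),np.round(R.T@(np.array(d["location"])-t),3).tolist()) for d in landmark_of(name,cam)[:n]]
def px(cam,X):
    c=get_calibration(cam);p=np.array(c["R"])@np.array(X)+np.array(c["t"]);s=p[:2]/p[2];s=s*(1+c["k1"]*(s@s))
    return (np.array(c["mtx"])@[s[0],s[1],1])[:2]
E
python3 - <<'E'
from h import *
for c in("scene","top"):
    p,d=snapshot(c);cv2.imwrite(f"pics/{c}0.png",p[...,::-1])
    for n in["sieve","lid","clamp_left","clamp_right","pin_left","pin_right","grip_left","grip_right","end_left","end_right","tin_a","oil","beaker"]: print(c,n,lm(n,c))
s=read_state();print(s)
E
```

```text
pics
scene sieve []
scene lid [(0.86, [0.617, 0.021, 0.173]), (0.57, [0.507, 0.471, -0.002])]
scene clamp_left [(0.6, [0.559, 0.175, 0.189]), (0.2, [0.625, 0.02, 0.175])]
scene clamp_right [(0.6, [0.52, -0.12, 0.189]), (0.41, [0.657, 0.289, 0.004]), (0.34, [0.545, 0.21, 0.189])]
scene pin_left [(0.7, [0.545, 0.214, 0.189])]
scene pin_right [(0.83, [0.497, -0.149, 0.188])]
scene grip_left [(0.78, [0.539, 0.217, 0.273]), (0.38, [0.487, -0.158, 0.316])]
scene grip_right [(0.74, [0.49, -0.155, 0.272]), (0.2, [0.779, 0.212, -0.001])]
scene end_left [(0.55, [0.541, 0.218, 0.316])]
scene end_right [(0.61, [0.489, -0.159, 0.315])]
scene tin_a [(0.83, [0.539, 0.225, 0.002]), (0.44, [0.514, -0.12, 0.189])]
scene oil [(0.82, [0.656, 0.29, 0.0])]
scene beaker [(0.66, [0.683, -0.228, 0.002]), (0.43, [0.517, -0.122, 0.187])]
top sieve []
top lid [(0.75, [0.62, 0.017, 0.174])]
top clamp_left [(0.61, [0.556, 0.175, 0.193]), (0.48, [0.506, 0.464, -0.004])]
top clamp_right [(0.85, [0.518, -0.115, 0.19])]
top pin_left [(0.51, [0.54, 0.208, 0.186])]
top pin_right [(0.66, [0.499, -0.15, 0.19])]
top grip_
[... 374 characters left out ...]
, -0.226, -0.0])]
{'time_s': 1.4, 'joint_pos': array([-7.55109174e+01,  1.51196991e+01,  9.19035093e+01,  7.56439657e-04,
        7.29782427e+01, -2.11382566e+00]), 'joint_velocities': array([ 0.11460783, -0.02350588, -0.07285703, -0.03006987, -0.07115113,
        0.11025259]), 'joint_efforts': array([-1.42458575e-03, -5.15059555e+01, -3.67713046e+01, -2.31458698e-04,
        8.91479740e-04,  1.69197443e-05]), 'tcp_pos': array([ 0.19287476, -0.64683832,  0.23127727]), 'orientation': array([-118.60667877,   89.99837857,   77.99600809]), 'contact_force': array([-0.64785043,  0.1953148 , -0.00813035]), 'wrist_torque': array([ 0.03778929,  0.01794155, -0.0622797 ]), 'width': 0.08529835688141811}
```

View pics/scene0.png

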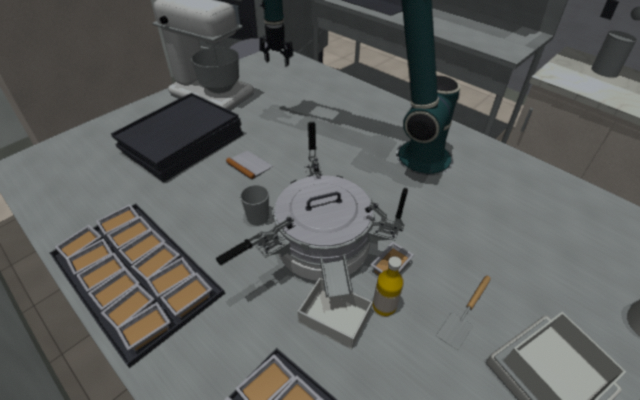

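View pics/top0.png

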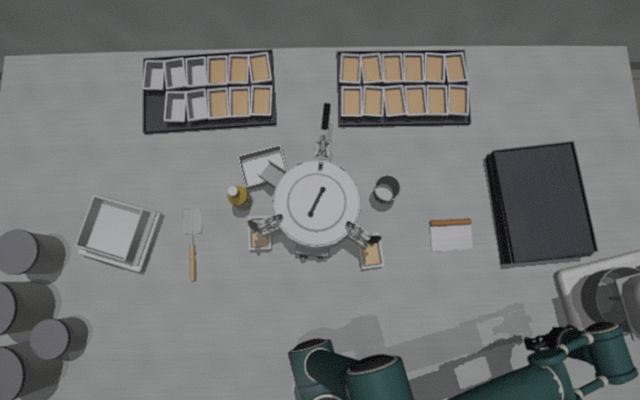

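```bash
python3 - <<'E'
from h import *
s=read_state();print(Ro.from_euler("xyz",s["orientation"],degrees=True).as_matrix().round(3))
L=np.array([.6185,.019]);
for n,c,e in(("L",[.5575,.175],[.542,.2155]),("R",[.519,-.1185],[.490,-.161])):
    v=np.array(c)-L;print(n,np.linalg.norm(v),np.degrees(np.arctan2(v[1],v[0])));v=np.array(e)-L;print(np.linalg.norm(v),np.degrees(np.arctan2(v[1],v[0])))
E
```

```text
[[ 0.     0.286 -0.958]
 [ 0.    -0.958 -0.286]
 [-1.    -0.    -0.   ]]
L 0.16750223879100842 111.3567726734048
0.21086607123954296 111.27160892404747
R 0.1697247772129927 -125.89086647972255
0.22116114034793727 -125.52261976879598
```

The scene view shows the lid at about (325,205), with the open left handle upright at (402,205) and the right one at (312,140). The far clamp is locked at (240,248). The top view agrees with this. Next I'll check the side profile of both clamps.

```bash
cat >> h.py <<'E'
C=np.array([.6185,.019]); A={"L":np.radians(111.7),"R":np.radians(-127.5)}
def cloud(cam):
    p,d=snapshot(cam);c=get_calibration(cam);v,u=np.nonzero(d>0);z=d[v,u];K=np.array(c["mtx"])
    uv=np.stack([u,v],1).astype(np.float64)[:,None]
    n=cv2.undistortPoints(uv,K,np.array([c["k1"],0,0,0.]))[:,0]
    P=np.c_[n*z[:,None],z];return (P-np.array(c["t"]))@np.array(c["R"])
def prof(P,s):
    a=A[s];q=P[:,:2]-C;r=q@[np.cos(a),np.sin(a)];t=q@[-np.sin(a),np.cos(a)];return r,t,P[:,2]
E
python3 - <<'E'
from h import *
P=np.r_[cloud("scene"),cloud("top")]
for s in"LR":
    r,t,z=prof(P,s);m=(abs(t)<.03)&(r>.09)&(r<.26)&(z>.195)
    H,_,_=np.histogram2d(z[m],r[m],bins=[np.arange(.195,.335,.01),np.arange(.09,.265,.01)])
    print(s,"cols r=",np.arange(90,260,10))
    for i in range(len(H))[::-1]:print(round(.195+.01*i,3),H[i].astype(int))
    m=(r>.19)&(r<.24)&(abs(t)<.03)&(z>.24);print(np.median(t[m]),np.median(r[m]))
E
```

```text
L cols r= [ 90 100 110 120 130 140 150 160 170 180 190 200 210 220 230 240 250]
0.325 [0 0 0 0 0 0 0 0 0 0 0 0 0 0 0 0 0]
0.315 [ 0  0  0  0  0  0  0  0  0  0  0 23 13  0  0  0  0]
0.305 [ 0  0  0  0  0  0  0  0  0  0  0 28 20  0  0  0  0]
0.295 [ 0  0  0  0  0  0  0  0  0  0  0 15 10  0  0  0  0]
0.285 [ 0  0  0  0  0  0  0  0  0  0  0 14  5  0  0  0  0]
0.275 [ 0  0  0  0  0  0  0  0  0  0  0 13  7  0  0  0  0]
0.265 [ 0  0  0  0  0  0  0  0  0  0  2 15  8  0  0  0  0]
0.255 [ 0  0  0  0  0  0  0  0  0  0  1 11  6  0  0  0  0]
0.245 [ 0  0  0  1  3  9  0  0  0  0  2 11  6  0  0  0  0]
0.235 [ 0  0  0  9 28 20  0  0  0  0  2 16  7  0  0  0  0]
0.225 [ 0  0  0  9 13 16 14  0  0  0  7 11  8  0  0  0  0]
0.215 [ 0  0 11 24  3  2 20 19  3  0  0  9  3  0  0  0  0]
0.205 [ 0  0  1  3  0  0  1 16 13  0  2  9  6  0  0  0  0]
0.195 [ 0  0  0  0  0  0  0 16 21  9  7 13 15  1  0  0  0]
-0.008341119199197491 0.20801170065830704
R cols r= [ 90 100 110 120 130 140 150 160 170 180 190 200 210 220 230 240 250]
0.325 [0 0 0 0 0 0 0 0 0 0 0 0 0 0 0 0 0]
0.315 [ 0  0  0  0  0  0  0  0  0  0  0  0 19 27  0  0  0]
0.305 [ 0  0  0  0  0  0  0  0  0  0  0  0 30  9  0  0  0]
0.295 [ 0  0  0  0  0  0  0  0  0  0  0  0 29  2  0  0  0]
0.285 [ 0  0  0  0  0  0  0  0  0  0  0  3 27  0  0  0  0]
0.275 [ 0  0  0  0  0  0  0  0  0  0  0  4 23  2  0  0  0]
0.265 [ 0  0  0  0  0  0  0  0  0  0  0  8 20  0  0  0  0]
0.255 [ 0  0  0  0  0  0  0  0  0  0  0 19  8  1  0  0  0]
0.245 [ 0  0  0  0  1  4  0  0  0  0  0 22  9  0  0  0  0]
0.235 [ 0  0  0  9 20 15  0  0  0  0  0 21  4  0  0  0  0]
0.225 [ 0  0  0  8 12  5  4  1  0  0  0 25  4  0  0  0  0]
0.215 [ 0  0 12 23  3  1  4  5  0  0  1  5  1  0  0  0  0]
0.205 [0 0 2 2 0 0 0 6 5 1 0 8 3 0 0 0 0]
0.195 [ 0  0  0  0  0  0  0  8 13  7 11 14  1  1  0  0  0]
0.003979192408045859 0.2124754180429439
```

move_arm(claw=[1,1,1,1,1], slide=[[-5,0,0],[-5,0,0],[-5,0,0],[-2,0,0],[0,-4,0]], turn=[-0.1,-0.14,-0.14,-0.14,0])

```text
time_s: 2.0
tcp_pos: [0.1663, -0.6226, 0.4058]
orientation: [63.0, 89.5, -70.3]
contact_force: [-1.0, -0.9, -0.3]
width: 0.0123
```

move_arm(claw=[1,1,1,1,1], slide=[[0,0,0],[0,0,0],[0,0,0],[0,0,0],[0,0,0]], turn=[-0.14,-0.14,-0.14,-0.14,-0.14])

```text
time_s: 2.5
tcp_pos: [0.1638, -0.6192, 0.4014]
orientation: [8.1, 90.0, -85.0]
contact_force: [-0.5, 0.1, -0.1]
width: 0.0
```

move_arm(claw=[1,1,1,1,1], slide=[[0,0,0],[0,0,0],[0,0,0],[0,0,0],[0,0,0]], turn=[-0.14,-0.14,-0.14,0,0])

```text
time_s: 3.0
tcp_pos: [0.1639, -0.6192, 0.4013]
orientation: [-63.5, 90.0, -133.2]
contact_force: [0.4, 0.6, 0.0]
width: -0.0001
```

```bash
cat >> h.py <<'E'
def go(s,r,z,sg,t=0):
    """delta in tool cm to (r,z) in clamp plane s, tool z*sg radial"""
    S=read_state();a=A[s];e=np.array([np.cos(a),np.sin(a)]);X=np.r_[C+r*e+t*np.array([-e[1],e[0]]),z]
    R=Ro.from_euler("xyz",S["orientation"],degrees=True).as_matrix();d=R.T@(X-S["tcp_pos"])*100
    f=sg*R[:2,2];dy=(a-np.arctan2(f[1],f[0])+np.pi)%(2*np.pi)-np.pi
    r0,t0,z0=prof(np.array([S["tcp_pos"]]),s)
    print("t",S["time_s"],"now r,t,z",r0.round(4),t0.round(4),z0.round(4),"slide cm",d.round(2),"turn",round(-dy,3),"F",S["contact_force"].round(1),"j",S["joint_pos"].round(0))
E
python3 -c "
from h import *
go('L',.172,.42,-1)"
```

```text
t 3.0 now r,t,z [-0.4249] [0.6584] [0.4013] slide cm [ -1.87  64.45 -61.19] turn -0.023 F [0.4 0.6 0. ] j [-77.   8.  83.  -0.  89. -98.]
```

move_arm(claw=[1,1,1,1,1], slide=[[-0.5,3.4,-3.2],[-0.5,3.4,-3.2],[-0.5,3.4,-3.2],[-0.4,3.4,-3.2],[0,3.4,-3.2]], turn=[-0.02,0,0,0,0])

```text
time_s: 3.5
tcp_pos: [0.264, -0.4066, 0.4212]
orientation: [16.4, 89.9, -52.0]
contact_force: [1.1, -0.1, 0.0]
width: 0.0001
```

move_arm(claw=[1,1,1,1,1], slide=[[0,3.4,-3.2],[0,3.4,-3.2],[0,3.4,-3.2],[0,3.4,-3.2],[0,3.4,-3.2]], turn=[0,0,0,0,0])

```text
time_s: 4.0
tcp_pos: [0.3625, -0.1948, 0.4207]
orientation: [39.1, 89.9, -29.4]
contact_force: [0.0, 0.4, 0.4]
width: -0.0003
```

move_arm(claw=[1,1,1,1,1], slide=[[0,3.4,-3.2],[0,3.4,-3.2],[0,3.4,-3.2],[0,3.4,-3.2],[0,3.4,-3.2]], turn=[0,0,0,0,0])

```text
time_s: 4.5
tcp_pos: [0.4613, 0.0169, 0.4207]
orientation: [57.1, 89.9, -11.3]
contact_force: [0.7, -0.4, -0.2]
width: -0.0001
```

```bash
python3 -c "
from h import *
go('L',.172,.40,-1,-.002)"
```

```text
t 4.5 now r,t,z [0.0562] [0.1468] [0.4207] slide cm [  2.08  14.85 -11.62] turn -0.002 F [ 0.7 -0.4 -0.2] j [ -1. -12. 100.  -0.  92. -23.]
```

move_arm(claw=[1,1,1,1,1], slide=[[0,3.4,-2.6],[0,3.4,-2.6],[0,3.4,-2.6],[0,3.2,-2.6],[0,0,0]], turn=[0,0,0,0,0])

```text
time_s: 5.0
tcp_pos: [0.5483, 0.1651, 0.4187]
orientation: [-149.9, 89.9, 141.9]
contact_force: [1.0, 0.4, -0.4]
width: -0.0002
```

```bash
python3 -c "
from h import *
go('L',.177,.272,-1,-.002)
p,d=snapshot('scene');cv2.imwrite('pics/a.png',cv2.resize(p[100:320,180:520,::-1],None,fx=2.2,fy=2.2))"
```

```text
t 5.0 now r,t,z [0.1617] [0.0112] [0.4187] slide cm [14.67  1.34 -1.5 ] turn 0.002 F [ 1.   0.4 -0.4] j [14.  1. 89.  0. 90. -8.]
```

View pics/a.png

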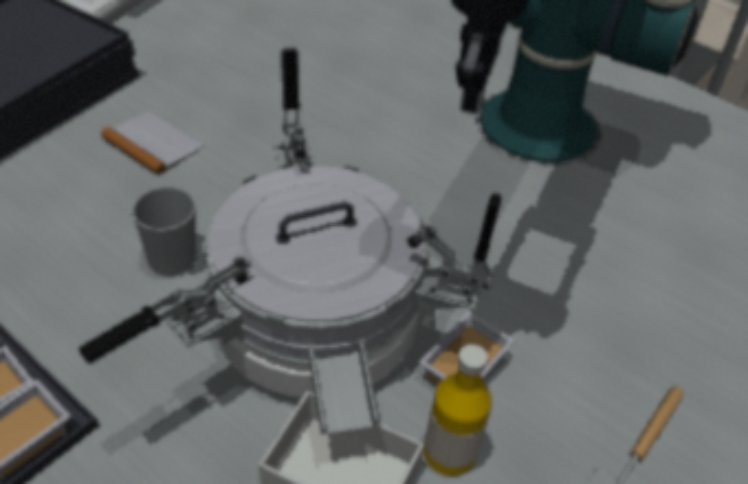

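The picture shows the closed gripper above and to the robot side of the left handle, with the tip at crop (470,105). The handle top is at crop (495,200), and the path down between the hold-down arm and the handle is clear.

move_arm(claw=[1,1,1,1,1], slide=[[0,1.3,-1.2],[4,0,0],[4,0,0],[3,0,0],[0,0,0]], turn=[0,0,0,0,0])

```text
time_s: 5.55
tcp_pos: [0.5515, 0.1757, 0.3049]
orientation: [-96.2, 89.4, -164.6]
contact_force: [-1.2, -0.6, -0.5]
width: -0.0
```

```bash
python3 -c "
from h import *
go('L',.177,.275,-1,-.002)
p,d=snapshot('scene');cv2.imwrite('pics/b.png',cv2.resize(p[150:270,300:460,::-1],None,fx=4,fy=4))"
```

```text
t 5.55 now r,t,z [0.1703] [0.0043] [0.3049] slide cm [ 2.98  0.65 -0.67] turn -0.002 F [-1.2 -0.6 -0.5] j [15.  3. 98. -0. 79. -6.]
```

View pics/b.png

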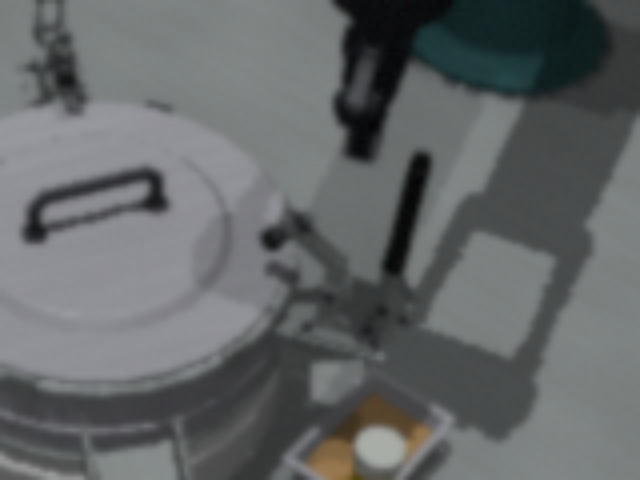

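The tip, at crop (360,150), is on the drum side of the left handle, at crop (410,210). I'll lower it and start pushing outward.

move_arm(claw=[1,1,1,1,1], slide=[[3,0.6,-0.6],[0,0,-1.2],[0.2,0,-2],[0.5,0,-2],[0,0,0]], turn=[0,0,0,0,0])

```text
time_s: 6.1
tcp_pos: [0.5388, 0.2354, 0.2763]
orientation: [105.8, 89.8, 37.6]
contact_force: [0.2, 0.0, -0.6]
width: -0.0001
```

```bash
python3 -c "
from h import *
go('L',.2545,.256,-1,-.002)
snapshot('scene');print(lm('end_left','scene'),lm('pin_left','scene',1),lm('grip_left','scene',1))"
```

```text
t 6.1 now r,t,z [0.2306] [-0.0059] [0.2763] slide cm [ 2.03 -0.39 -2.39] turn 0.002 F [ 0.2  0.  -0.6] j [ 21.   4. 100.   0.  76.  -1.]
[(0.65, [0.517, 0.268, 0.309])] [(0.64, [0.681, -0.231, 0.002])] [(0.91, [0.523, 0.255, 0.277])]
```

move_arm(claw=[1,1,1,1,1], slide=[[0.7,-0.3,-1.2],[0.9,0,-1.2],[0.9,0,-0.9],[0.9,0,-0.7],[0,0,0]], turn=[0,0,0,0,0])

```text
time_s: 6.8
tcp_pos: [0.5188, 0.27, 0.2361]
orientation: [-99.9, 89.7, -168.1]
contact_force: [0.9, -0.1, -0.8]
width: 0.0002
```

```bash
python3 -c "
from h import *
go('L',.275,.219,-1,-.002)
snapshot('scene');print(lm('end_left','scene'),lm('pin_left','scene',1),lm('grip_left','scene',1))"
```

```text
t 6.8 now r,t,z [0.2701] [-0.0001] [0.2361] slide cm [ 1.71  0.2  -0.49] turn 0.001 F [ 0.9 -0.1 -0.8] j [ 25.   5. 103.   0.  72.   3.]
[(0.87, [0.497, 0.322, 0.235]), (0.31, [0.62, 0.019, 0.173])] [(0.64, [0.544, 0.209, 0.212])] [(0.92, [0.509, 0.285, 0.232])]
```

move_arm(claw=[1,1,1,1,1], slide=[[0.6,0,-0.4],[0.5,0,0],[0.5,0,0],[0.2,0,0],[0,0,0]], turn=[0,0,0,0,0])

```text
time_s: 7.5
tcp_pos: [0.5193, 0.2727, 0.2205]
orientation: [-88.0, 89.9, -156.3]
contact_force: [0.4, 0.0, 0.1]
width: -0.0001
```

```bash
python3 -c "
from h import *
go('L',.275,.217,-1,0)
p,d=snapshot('scene');print(lm('end_left','scene'),lm('pin_left','scene',1),lm('grip_left','scene',1))
cv2.imwrite('pics/c.png',cv2.resize(p[150:270,300:460,::-1],None,fx=4,fy=4))"
```

```text
t 7.5 now r,t,z [0.2724] [-0.0017] [0.2205] slide cm [ 0.36 -0.17 -0.26] turn 0.0 F [0.4 0.  0.1] j [ 25.   6. 104.   0.  70.   4.]
[(0.66, [0.494, 0.325, 0.205])] [(0.75, [0.544, 0.204, 0.212])] [(0.92, [0.507, 0.286, 0.208])]
```

View pics/c.png

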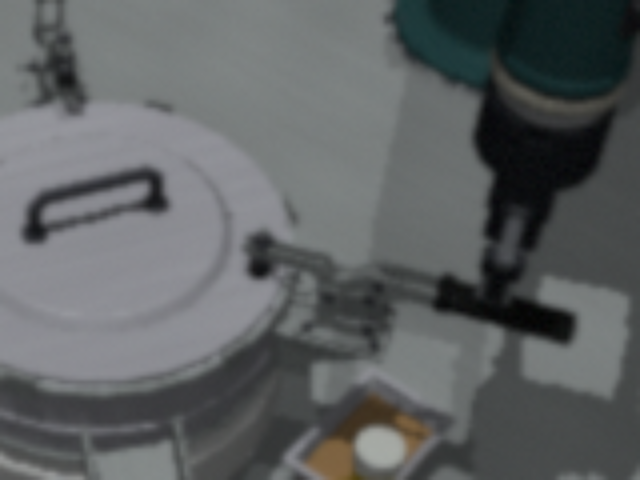

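The left handle lies level, at crop (440-575, 285-330), and its foot is on the lid at crop (260,250). It has snapped and the contact force is near zero. Now I'll lift and move to the right clamp.

move_arm(claw=[1,1,1,1,1], slide=[[-5,0,0],[-5,0,0],[-5,0,0],[-5,0,0],[0,0,0]], turn=[0,0,0.14,0.14,0.14])

```text
time_s: 8.2
tcp_pos: [0.5222, 0.2742, 0.4321]
orientation: [118.1, 89.1, 25.4]
contact_force: [0.1, 0.5, 0.9]
width: -0.0003
```

move_arm(claw=[1,1,1,1,1], slide=[[0,0,0],[0,0,0],[0,0,0],[0,0,0],[0,0,0]], turn=[0.14,0.14,0.14,0.14,0.05])

```text
time_s: 8.7
tcp_pos: [0.5197, 0.273, 0.4217]
orientation: [154.7, 90.0, 27.2]
contact_force: [-1.2, 0.6, 0.2]
width: 0.0
```

```bash
python3 -c "
from h import *
go('R',.174,.41,1)"
```

```text
t 8.7 now r,t,z [-0.1414] [-0.233] [0.4217] slide cm [ 1.16 23.31 31.52] turn -0.001 F [-1.2  0.6  0.2] j [25.  2. 87.  0. 91. 63.]
```

move_arm(claw=[1,1,1,1,1], slide=[[0,2.9,3.9],[0,2.9,3.9],[0,2.9,3.9],[0,2.9,3.9],[0,2.9,3.9]], turn=[0,0,0,0,0])

```text
time_s: 9.2
tcp_pos: [0.5165, 0.0283, 0.4219]
orientation: [125.8, 89.9, -1.5]
contact_force: [0.5, -0.7, 1.2]
width: 0.0001
```

move_arm(claw=[1,1,1,1,1], slide=[[0,2.9,3.9],[0,2.9,3.9],[0,2.9,3.9],[0,0,0],[0,0,0]], turn=[0,0,0,0,0])

```text
time_s: 9.7
tcp_pos: [0.515, -0.1168, 0.4214]
orientation: [-160.5, 90.0, 72.0]
contact_force: [0.4, 0.6, -0.4]
width: -0.0001
```

```bash
python3 -c "
from h import *
go('R',.174,.305,1)"
```

```text
t 9.7 now r,t,z [0.1708] [0.0006] [0.4214] slide cm [11.64 -0.06  0.33] turn 0.0 F [ 0.4  0.6 -0.4] j [-16.  -4.  94.   0.  91.  22.]
```

move_arm(claw=[1,1,1,1,1], slide=[[4,0,0.2],[4,0,0.2],[3.6,0,0],[0,0,0],[0,0,0]], turn=[0,0,0,0,0])

```text
time_s: 10.2
tcp_pos: [0.5128, -0.1176, 0.3057]
orientation: [-90.3, 89.9, 142.5]
contact_force: [0.0, -0.1, 0.9]
width: 0.0
```

```bash
python3 -c "
from h import *
go('R',.177,.275,1)
p,d=snapshot('scene');print(lm('end_right','scene'),lm('pin_right','scene',1),lm('grip_right','scene',1))
cv2.imwrite('pics/d.png',cv2.resize(p[90:210,240:400,::-1],None,fx=4,fy=4))"
```

```text
t 10.2 now r,t,z [0.1727] [-0.0007] [0.3057] slide cm [3.07 0.07 0.43] turn 0.005 F [ 0.  -0.1  0.9] j [-16.  -3. 104.   0.  79.  22.]
[(0.6, [0.488, -0.158, 0.316])] [(0.5, [0.5, -0.15, 0.189])] [(0.65, [0.489, -0.151, 0.273])]
```

View pics/d.png

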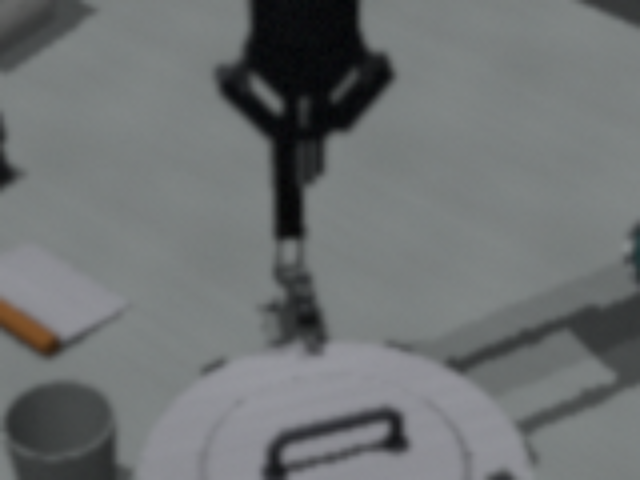

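The tip, at crop (312,178), hangs on the drum side of the right handle, whose grip runs from about (290,140) to (290,240). The networks put the handle about 3 mm toward +t, so I'll add a small y shift and push along the same arc as before.

move_arm(claw=[1,1,1,1,1], slide=[[3,0.3,0.4],[0,0,1.2],[0.2,0,2],[0.5,0,2.1],[0,0,0]], turn=[0,0,0,0,0])

```text
time_s: 10.9
tcp_pos: [0.4798, -0.168, 0.27]
orientation: [75.3, 89.9, -52.2]
contact_force: [0.5, 0.9, 0.5]
width: -0.0
```

```bash
python3 -c "
from h import *
go('R',.2545,.256,1,.002)
snapshot('scene');print(lm('end_right','scene'),lm('pin_right','scene',1),lm('grip_right','scene',1))"
```

```text
t 10.9 now r,t,z [0.2328] [0.0037] [0.27] slide cm [ 1.4  -0.18  2.17] turn 0.001 F [0.5 0.9 0.5] j [-22.  -5. 109.  -0.  75.  15.]
[(0.21, [0.556, 0.174, 0.19])] [(0.64, [0.499, -0.148, 0.198])] [(0.45, [0.467, -0.183, 0.271])]
```

move_arm(claw=[1,1,1,1,1], slide=[[0.6,0,1.2],[0.9,0,1.1],[0.9,0,0.9],[0.9,0,0.7],[0,0,0]], turn=[0,0,0,0,0])

```text
time_s: 11.6
tcp_pos: [0.4544, -0.1975, 0.2324]
orientation: [-66.3, 89.7, 166.3]
contact_force: [0.6, 0.5, -0.2]
width: 0.0001
```

```bash
python3 -c "
from h import *
go('R',.275,.219,1,.002)
snapshot('scene');print(lm('end_right','scene'),lm('pin_right','scene',1),lm('grip_right','scene',1))"
```

```text
t 11.6 now r,t,z [0.2717] [0.0016] [0.2324] slide cm [1.34 0.05 0.33] turn 0.002 F [ 0.6  0.5 -0.2] j [-26.  -4. 113.  -0.  72.  11.]
[(0.71, [0.506, 0.285, 0.209]), (0.58, [0.419, -0.244, 0.205])] [(0.58, [0.498, -0.14, 0.208])] [(0.42, [0.447, -0.21, 0.206])]
```

move_arm(claw=[1,1,1,1,1], slide=[[0.5,0,0.3],[0.5,0,0],[0.4,0,0],[0.1,0,0],[0,0,0]], turn=[0,0,0,0,0])

```text
time_s: 12.3
tcp_pos: [0.4549, -0.1994, 0.2199]
orientation: [-82.2, 90.0, 150.5]
contact_force: [0.8, -0.1, -1.0]
width: 0.0001
```

move_arm(claw=[1,1,1,1,1], slide=[[-4,0,0],[-5,0,0],[-5,0,0],[-5,0,0],[0,0,0]], turn=[0,0,0,0,0])

```text
time_s: 12.8
tcp_pos: [0.4579, -0.2008, 0.4199]
orientation: [100.9, 89.1, -26.4]
contact_force: [-0.3, -0.3, 0.6]
width: -0.0004
```

```bash
python3 - <<'E'
from h import *
s=read_state();print(s["time_s"],s["tcp_pos"],s["contact_force"])
p,d=snapshot('scene');cv2.imwrite('pics/e.png',cv2.resize(p[90:330,180:500,::-1],None,fx=2.4,fy=2.4))
for n in["lid","end_left","grip_left","end_right","grip_right","tin_a","tub","oil","beaker","scraper","spatula"]:print(n,lm(n,"scene",2))
P=np.r_[cloud("scene"),cloud("top")]
for k in"LR":
    r,t,z=prof(P,k)
    for a in np.arange(.24,.34,.02):
        m=(abs(t)<.012)&(r>a)&(r<a+.02)&(z>.15)&(z<.3);print(k,round(a,2),m.sum(),np.percentile(z[m],[10,50,90]).round(4) if m.any() else "")
E
```

```text
12.8 [ 0.45793169 -0.2008412   0.41994209] [-0.34592124 -0.3278126   0.60628943]
lid [(0.84, [0.622, 0.021, 0.175])]
end_left [(0.96, [0.494, 0.327, 0.205])]
grip_left [(0.62, [0.509, 0.289, 0.208])]
end_right [(0.71, [0.507, 0.286, 0.207]), (0.56, [0.418, -0.245, 0.203])]
grip_right [(0.48, [0.447, -0.209, 0.204])]
tin_a [(0.75, [0.78, 0.207, -0.001]), (0.69, [0.54, 0.224, -0.0])]
tub [(0.55, [0.779, 0.208, -0.005]), (0.47, [0.681, -0.228, 0.003])]
oil [(0.97, [0.658, 0.288, 0.004]), (0.72, [0.506, 0.47, 0.001])]
beaker [(0.94, [0.682, -0.229, 0.003])]
scraper [(0.97, [0.513, -0.466, -0.001])]
spatula [(0.73, [0.508, 0.472, 0.002]), (0.16, [0.557, 0.176, 0.192])]
L 0.24 109 [0.2099 0.2143 0.2178]
L 0.26 102 [0.2084 0.2139 0.2163]
L 0.28 109 [0.2086 0.2132 0.2172]
L 0.3 104 [0.207  0.2132 0.2154]
L 0.32 45 [0.2063 0.2123 0.2141]
L 0.34 0 
R 0.24 70 [0.2091 0.2148 0.2186]
R 0.26 58 [0.2117 0.2145 0.2187]
R 0.28 22 [0.2125 0.2141 0.2167]
R 0.3 16 [0.2134 0.2143 0.2154]
R 0.32 30 [0.2079 0.2125 0.216 ]
R 0.34 0
```

View pics/e.png

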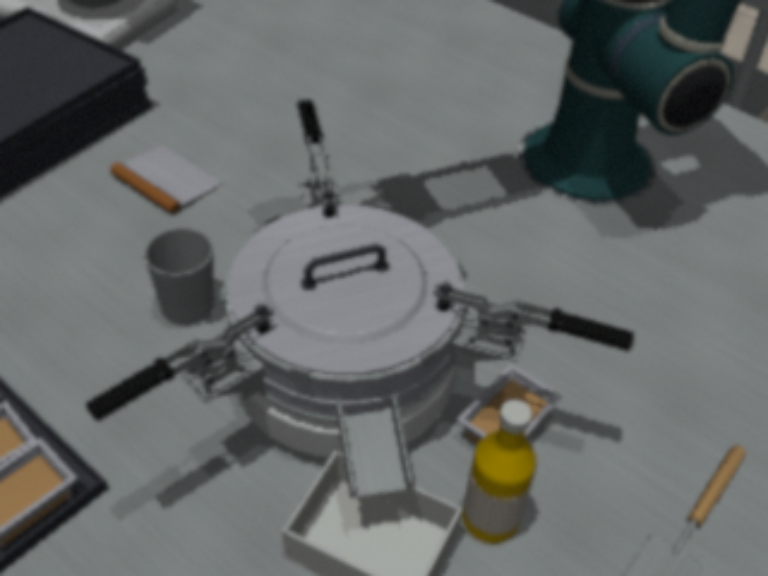

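All three clamps look the same: right handle level at crop (310,120), left at (590,328), far at (130,390). All three feet are on the lid, and nothing around the machine has moved. I'll hand it in.

```bash
python3 -c "
from cell import *
print(finish_job())"
```

```text
the job is handed in; nothing more can be done
None
```

Both near clamps are locked and the job is handed in at about 13 s of the 48 s allowed. With the gripper shut, I pushed the left handle and then the right one outward and down until each snapped over. I then lifted the tool about 20 cm clear.

**Last checks**
- **Handles:** the depth data shows both grips level along their length, with the upper face at about 213–215 mm. The nominal value is 217 mm, so they read 2–4 mm low. The networks put the grip and end points at 203–208 mm against a nominal 210 mm. Both offsets are close to the stated camera and network error.
- **Lid:** the last picture shows all three feet on the lid. Its measured position matches the start to within about 5 mm.
- **Surroundings:** the left tin, oil bottle and beaker measured where they were at the start. The tub, scraper and spatula, which I had not measured at the start, look undisturbed in the picture. I did not check the right tin separately at the end; it was hidden in the last picture.
- **Forces:** readings after each move stayed at about 1 N, near the sensor's noise.

**Disagreement:** the network's best answer for the right handle's end was actually the left grip. Its second answer fitted the right handle, and the picture and depth data confirm that one.

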